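# Press home the lids left proud on the collage table

## Robot

A 6-joint arm with a two-finger parallel gripper is mounted at the origin on the work surface. World frame = base frame: x ahead of the robot, y to its left, z up, the work surface at z = 0. Lengths are in mm, angles in rad, forces in N, time in s.
With the tool pointing down it reaches from about 400 to 825 mm from the base axis. Payload 7 kg.
Tool frame: the origin (TCP) lies between the finger pads; the fingertips stand 22 mm ahead of it and the grasp point (between the pads) lies 3 mm ahead of it; x points along the fingers, y is the direction in which the jaws open and shut, and the axes are right-handed (so a half turn about x gives the same grasp; the last joint's range is limited). The gripper opens to 88 mm and grips with 3 to 60 N. Pads are 19 mm wide; open, the fingers measure 130 mm over their backs; the gripper's body (78 mm by 193 mm) begins 47 mm behind the grasp point.
Start: joints at [1.546, 0.359, 0.012, 0, -1.224, -0.288], TCP at [207.722, 642.22, 224.661] pointing down, gripper open.
Joint ranges: [-3.07, 3.07], [-1.43, 2.12], [-1.02, 1.25], [-3.03, 1.67], [-3.05, -0], [-3.03, 3.03]. Speed limits (rad/s): [2.39, 2.39, 3.01, 3.14, 3.14, 3.14].

## Interface

Orientations are given as a unit quaternion [w, x, y, z].
In Python, from plant import get_obs, eyes, workorder gives the robot as it stands.
- The arm moves only by the tool move_arm, never from a script. Its argument "steps" is a list of rows, each an object with "xyz": the shift along the tool's x, y, z in cm, a list of three; "roll": the turn about the tool's x in rad. A call has 1 to 20 rows; each row is the pose to reach, as a shift and turn from the pose commanded when the call began, along the tool's axes at that moment; what a row does not reach only later rows make up. A row lasts 1/12 s, in which the tool goes at most 41.7 mm and 7.16 degrees, less where a joint would pass 70% of its speed; a pose out of reach is approached as far as the arm can. A call with a gripper value outside its range is refused whole. "jaw" is the finger opening in cm, from 0 to 8.76, set as the call begins (left out, the last holds). The fingers move at their own pace and stop on an object; the grip force is fixed at half the most. Time passes only in rows, so rows that repeat a pose let the fingers close. It gives the time, the measured TCP pose, the force and the opening at its end, in the units of the state.
- get_obs(): the state, without advancing time (a new reading comes with each control period).
- eyes.read_camera(name): name is "scene" or "top" or "wrist"; returns a dict with "img" (480x640x3 uint8, red, green, blue), "fx", "fy", "cx", "cy" (pixels), "R" (3x3) and "t" (3): a world point X has camera coordinates R X + t; the wrist camera has in their place "mount" (4x4, takes a point from camera to tool coordinates, whose origin is the TCP and whose axes are the tool frame's). Camera axes: x right, y down, z forward; pixel columns grow to the right and rows downward; lengths in mm; the calibration is good to about 2 mm. A picture is of the moment at which its call begins: read the wrist's pose just before it. There is no depth.
- workorder.hand_in(): hands the job in, once; it reports no verdict.
Trained networks look in a picture, given as the dict that the camera call returned (one of the last four; its "shot" number tells which), for a name from the list of things; names that differ only in an ending like _2 or _b are one class to them, and where a whole thing is asked for, a point or a joint stands for the part that bears it (a point fixed in the world has none). Each returns a list of dicts, best first, with "conf" (0 to 1); they miss things now and then, are a little off and sometimes report something else, mostly with a low value. They report only what shows in the picture. A call takes as long as a camera call. They do not tell look-alikes from the thing itself.
- eyes.recognise(thing, picture): "xyz" ([x, y, z] in mm, in world coordinates, good to about 4 mm: the middle of the surface that is visible of it).
- eyes.tip_of(thing, picture): "xyz" ([x, y, z] in mm, in world coordinates, good to about 4 mm: a listed point, or the origin of a listed thing).
The state is a dict: "time_s": time; "qpos": joint angles; "qd": joint speeds; "tau": joint torques, N m; "position": TCP position; "orientation": TCP orientation; "contact_force": force on the tool from outside, world axes, zero at the start; "ft_torque": the same for the moment, N m; "gripper_width": opening from 0.0 (shut) to 1.0 (fully open).
Only numpy, scipy, OpenCV 4.12 (cv2) and the standard library are available. Lean on these libraries where they do the work, as an engineer would, in place of code of your own. Each camera call takes 0.05 s, during which the arm holds its last target.

## Task

Two containers on the workshop table have not been closed properly: one of the two wide paste tubs and one of the two narrow ink jars have their push-on lid standing about a centimetre proud, with the white neck showing beneath it. Press each of these two lids straight down until it is fully home, and leave both containers standing upright where they are.

Things in the scene. Friction and masses are not known exactly. Their poses are not given: they have to be found in the camera images.
- paste_tub: The wide paste tub with the proud lid: loose, round, brown plastic with a white neck, 92 mm across, flat round dark grey lid 90 mm across and 20 mm high; about 0.6 kg. Origin at the centre of its underside, on the table, z up its axis. Flat lid top is 104 mm above the origin less the value of joint paste_lid: 90 mm when home. An identical one, lid already home, stands elsewhere, unlisted.
- paste_lid (a joint): How far the tub's lid has been pressed down, in m: 0 to 0.003 at the start (lid 11 to 14 mm proud, a gap of that height above the tub's shoulder), 0.014 fully home against a solid stop. It slides down stiffly under about 7 N, has no spring, and stays where it is left.
- ink_jar: The narrow ink jar with the proud lid: loose, round, dark plastic with a white neck, 60 mm across, flat round black lid 52 mm across and 22 mm high; about 0.25 kg. Origin at the centre of its underside, on the table, z up its axis. Flat lid top is 100 mm above the origin less the value of joint ink_lid: 86 mm when home. An identical one, lid already home, stands elsewhere, unlisted.
- ink_lid (a joint): How far the jar's lid has been pressed down, in m: 0 to 0.003 at the start (lid 11 to 14 mm proud), 0.014 fully home against a solid stop. It slides down stiffly under about 7 N, has no spring, and stays where it is left.
There are look-alikes about, which are no part of the job. What is shaped like the paste_tub but pink or red is not meant. What is shaped like the ink_jar but turquoise is not meant.

How it is judged (in metres and radians):
At the end, for the whole second after the job is handed in: Both lids that stood proud are pressed home (each joint past 11 mm of its 14 mm travel), and the paste tub and the ink jar stand at rest, upright within 10 degrees and within 30 mm of where they started (value of joint each of paste_lid, ink_lid above 0.011 m and angle between each of paste_tub, ink_jar's own z axis and vertical below 0.17 rad and distance of each of paste_tub, ink_jar from where it was at the start of the episode below 0.03 m and linear speed of each of paste_tub, ink_jar below 0.02 m/s); the robot touches nothing.
It also fails if it takes over 38 s, if anything falls off the work surface, if the arm or the gripper's body presses on something with over 40 N, if the wrist force passes 120 N, or if a joint passes its speed limit or range.

## Working session

There is one attempt and no reset: what is moved stays moved. The work goes in short steps, Python scripts to look and compute and a tool call to move; the robot and the scene stay as the last step left them, time stands still between calls to the robot, and variables do not carry over. Pictures are saved under pics/ and viewed, and the job is handed in when it is done.

Besides the shell and the picture viewer there is one more tool, called as name(argument=value, ...), one argument or row to a line, values as JSON. move_arm: Moves the arm, as the interface text tells. Its arguments: {"type":"object","properties":{"steps":{"type":"array"},"jaw":{"type":"number"}},"required":["steps"]}

```bash
mkdir -p pics; ls; python3 - <<'E'
from plant import get_obs, eyes
import cv2, pickle
print(get_obs())
for n in ["scene","top"]:
    p=eyes.read_camera(n); pickle.dump(p,open(f"{n}.pkl","wb"))
    cv2.imwrite(f"pics/{n}0.png",p["img"][:,:,::-1])
    print(n,p["fx"],p["R"],p["t"])
    for th in ["paste_tub","ink_jar","paste_lid","ink_lid"]:
        for r in eyes.recognise(th,p): print(th,"rec",r)
        for r in eyes.tip_of(th,p) if "lid" not in th else []: print(th,"tip",r)
E
```

```text
pics
{'time_s': 0.0, 'qpos': array([ 1.54609391e+00,  3.59396783e-01,  1.10498854e-02, -3.94322602e-04,
       -1.22409455e+00, -2.88127625e-01]), 'qd': array([ 0.00011186, -0.00099938,  0.00041469, -0.00024051, -0.00146482,
       -0.00101108]), 'tau': array([-3.99249475e-04, -5.82712662e+01,  2.93063700e+01,  6.99740991e+00,
        6.98400821e-03, -1.65924876e-04]), 'position': array([207.57386641, 641.76177484, 223.70442492]), 'orientation': array([ 0.10960473, -0.69841328,  0.11079236,  0.6985204 ]), 'contact_force': array([ 0.80917046, -0.15203005, -0.0523437 ]), 'ft_torque': array([ 0.02147385, -0.00904513,  0.0253955 ]), 'gripper_width': 0.9986482737632052}
scene 550.6614479954064 [[ 0.35145826  0.93619183 -0.00468559]
 [ 0.66929959 -0.25475675 -0.69795204]
 [-0.65461068  0.24216495 -0.71612917]] [-195.00784801 -257.82247248 1424.37094661]
paste_tub rec {'xyz': [616.1, 291.4, 87.6], 'conf': 0.88}
paste_tub rec {'xyz': [372.1, -69.1, 88.1], 'conf': 0.55}
paste_tub tip {'xyz': [597.2, 310.7, 3.3], 'conf': 0.87}
paste_tub tip {'xyz': [341.4, 61.4, 3.6], 'conf': 0.84}
paste_tub t
[... 888 characters left out ...]
, 106.4], 'conf': 0.57}
paste_tub tip {'xyz': [344.4, -63.3, 0.9], 'conf': 0.87}
paste_tub tip {'xyz': [596.6, 307.7, 1.3], 'conf': 0.64}
paste_tub tip {'xyz': [340.8, 66.1, 1.6], 'conf': 0.61}
ink_jar rec {'xyz': [543.8, 182.2, 97.8], 'conf': 0.95}
ink_jar rec {'xyz': [472.3, 83.9, 100.4], 'conf': 0.82}
ink_jar rec {'xyz': [474.2, 86.9, 97.5], 'conf': 0.35}
ink_jar tip {'xyz': [549.7, 187.4, -4.4], 'conf': 0.98}
ink_jar tip {'xyz': [476.0, 89.6, 6.5], 'conf': 0.8}
paste_lid rec {'xyz': [338.6, 66.1, 101.6], 'conf': 0.92}
paste_lid rec {'xyz': [594.3, 301.3, 101.0], 'conf': 0.72}
paste_lid rec {'xyz': [346.0, -61.6, 105.3], 'conf': 0.7}
ink_lid rec {'xyz': [549.8, 186.7, 98.7], 'conf': 0.73}
```

View pics/scene0.png

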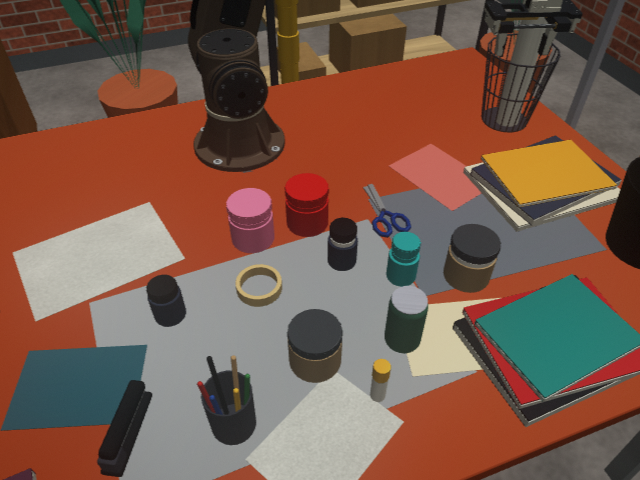

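View pics/top0.png

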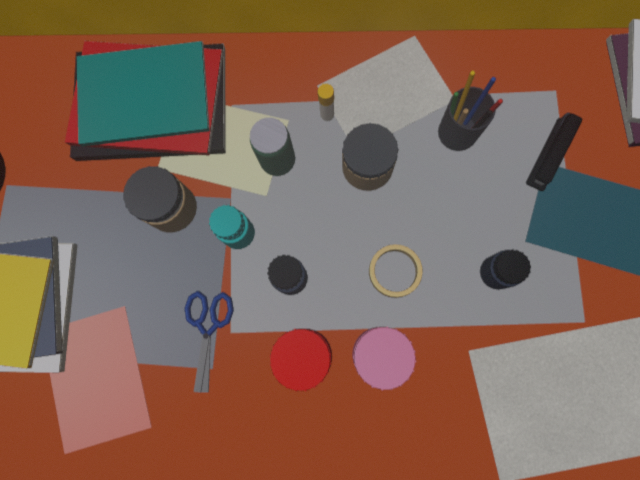

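Scene candidates:
- Brown tubs at (315,345) and (472,258). The pink tub (250,220) and red tub (307,205) are excluded.
- Dark jars at (342,245) and (166,300). The turquoise jar (404,258) is excluded.

The dark green can at (406,320) is a different shape. Next I'll take close crops.

```bash
python3 - <<'E'
import cv2, pickle, numpy as np
im=pickle.load(open("scene.pkl","rb"))["img"][:,:,::-1]
f=lambda x,y:cv2.convertScaleAbs(cv2.resize(im[y-45:y+45,x-45:x+45],(390,290 if 0 else 390)),alpha=1.5)
a=[f(315,345),f(472,258),f(342,245),f(166,300)]
o=np.vstack([np.hstack(a[:2]),np.hstack(a[2:])])
cv2.imwrite("pics/crop1.png",cv2.resize(o,(600,600)))
E
```

```text
(no output)
```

View pics/crop1.png

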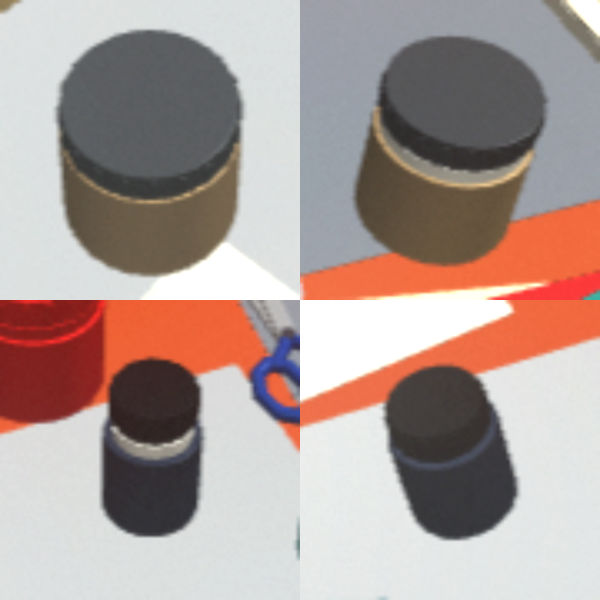

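The proud ones are the tub at scene (472,258) and the jar at (342,245), both showing a white neck. The tub at (315,345) and the jar at (166,300) are closed. Next I'll refine the lid centres by fitting projected discs.

```bash
cat > h.py <<'E'
import numpy as np
def ray(p,u,v,z):
    d=p["R"].T@np.array([(u-p["cx"])/p["fx"],(v-p["cy"])/p["fy"],1]); c=-p["R"].T@p["t"]
    return c+d*(z-c[2])/d[2]
def proj(p,X):
    X=np.atleast_2d(X)@p["R"].T+p["t"]; return np.c_[p["fx"]*X[:,0]/X[:,2]+p["cx"],p["fy"]*X[:,1]/X[:,2]+p["cy"]]
def circ(c,r,z):
    a=np.linspace(0,2*np.pi,60); return np.c_[c[0]+r*np.cos(a),c[1]+r*np.sin(a),0*a+z]
E
python3 - <<'E'
import cv2, pickle, numpy as np
from h import *
S=pickle.load(open("scene.pkl","rb"));T=pickle.load(open("top.pkl","rb"))
print(ray(S,476.5,241.5,103),ray(T,153,195,103),ray(S,343,227,99),ray(T,286,274,99))
tub=(597,308);jar=(473,89)
out=[]
for p in (S,T):
    im=p["img"][:,:,::-1].copy(); im=cv2.resize(cv2.convertScaleAbs(im,alpha=1.8),None,fx=4,fy=4,interpolation=cv2.INTER_CUBIC)
    for c,r,zt,rb in((tub,45,102.5,46),(jar,26,98.5,30)):
        cv2.polylines(im,[np.int32((proj(p,circ(c,r,zt))+.5)*4)],True,(0,255,0),1)
        cv2.polylines(im,[np.int32((proj(p,circ(c,rb,0))+.5)*4)],True,(0,255,255),1)
        x,y=np.int32(proj(p,[*c,60])[0]*4); out.append(im[y-190:y+190,x-190:x+190])
o=np.vstack([np.hstack(out[:2]),np.hstack(out[2:])])
cv2.imwrite("pics/ov1.png",cv2.resize(o,(600,600)))
g=[0.10960473, -0.69841328,  0.11079236,  0.6985204]
from scipy.spatial.transform import Rotation as Ro
print(Ro.from_quat(g[1:]+g[:1]).as_matrix())
E
```

```text
[603.2444027  304.99340078 103.        ] [592.82877042 300.77462984 103.        ] [474.62524652  88.52457024  99.        ] [467.62932934  85.14044138  99.        ]
[[-4.11389731e-04 -3.07879990e-01 -9.51425111e-01]
 [-1.63543141e-03 -9.51423712e-01  3.07880244e-01]
 [-9.99998578e-01  1.68264928e-03 -1.12110660e-04]]
```

View pics/ov1.png

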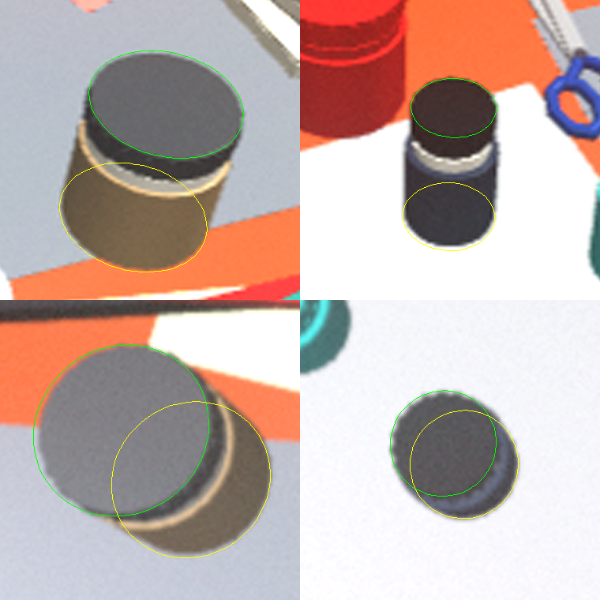

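```bash
python3 - <<'E'
import pickle
from h import *
S=pickle.load(open("scene.pkl","rb"));T=pickle.load(open("top.pkl","rb"))
np.set_printoptions(precision=0,suppress=True)
print("black",ray(S,635,255,0),ray(S,635,160,150),ray(T,0,170,100))
print("basket base",ray(S,506,120,0),"rim",ray(S,520,50,150),proj(S,[207.6,641.8,202]))
print("can top",ray(S,408,300,110),ray(T,269,136,110)); print("cup/pencil",ray(S,228,425,0))
E
```

```text
black [674. 665.   0.] [553. 699. 150.] [636. 559. 100.]
basket base [153. 705.   0.] rim [ 67. 764. 150.] [[517.  64.]]
can top [687. 118. 110.] [689. 116. 110.]
cup/pencil [ 739. -219.    0.]
```

move_arm(
  steps=[
    {"xyz": [-3, 0, 0], "roll": 0},
    {"xyz": [-3, 1.5, -3.6], "roll": 0},
    {"xyz": [-3, 3, -7.2], "roll": 0},
    {"xyz": [-3, 4.5, -10.8], "roll": 0},
    {"xyz": [-3, 6, -14.4], "roll": 0},
    {"xyz": [-3, 7.6, -18], "roll": 0},
    {"xyz": [-3, 9.1, -21.6], "roll": 0},
    {"xyz": [-3, 10.6, -25.2], "roll": 0},
    {"xyz": [-3, 12.2, -28.8], "roll": 0},
    {"xyz": [-2, 13.7, -32.4], "roll": 0},
    {"xyz": [-0.5, 15.2, -36], "roll": 0},
    {"xyz": [1, 16.7, -39.6], "roll": 0},
    {"xyz": [3, 18.2, -43.2], "roll": 0},
    {"xyz": [4.5, 19.4, -46], "roll": 0},
    {"xyz": [6, 20, -47.4], "roll": 0},
    {"xyz": [6.5, 20, -47.4], "roll": 0},
    {"xyz": [6.5, 20, -47.4], "roll": 0},
    {"xyz": [6.5, 20, -47.4], "roll": 0},
    {"xyz": [6.5, 20, -47.4], "roll": 0},
  ],
  jaw=0,
)

```text
time_s: 2.28
position: [597.1, 307.2, 160.9]
orientation: [-0.11, 0.699, -0.109, -0.698]
contact_force: [-0.1, 1.4, -0.3]
gripper_width: 0.004
```

```bash
python3 - <<'E'
from plant import get_obs, eyes
import cv2,numpy as np
o=get_obs();print(o["time_s"],o["position"],o["orientation"],o["contact_force"],o["gripper_width"])
p=eyes.read_camera("scene");q=eyes.read_camera("top")
a=p["img"][:,:,::-1];b=q["img"][:,:,::-1]
cv2.imwrite("pics/s2.png",np.hstack([cv2.resize(a[100:400,340:640],(400,400)),cv2.resize(b[50:350,0:300],(400,400))]))
E
```

```text
2.2833 [597.06963304 307.21836125 160.87662372] [-0.11008404  0.6989788  -0.10927606 -0.6981181 ] [-0.07055716  1.37002439 -0.2636696 ] 0.0035917354751390214
```

View pics/s2.png

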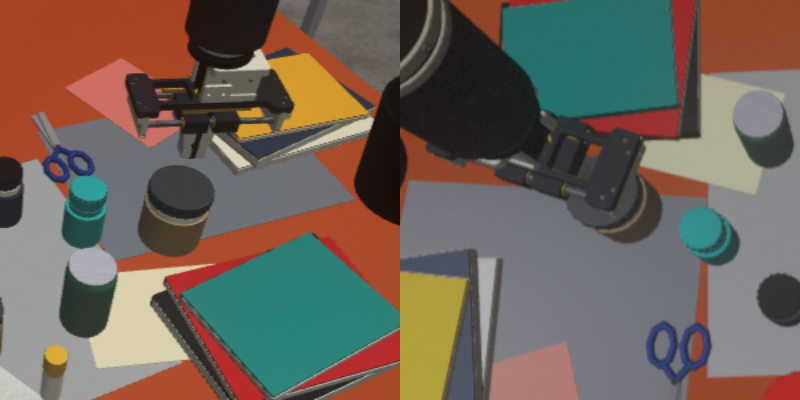

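move_arm(
  steps=[
    {"xyz": [1.2, 0, 0], "roll": 0},
    {"xyz": [2.4, 0, 0], "roll": 0},
    {"xyz": [3.0, 0, 0], "roll": 0},
    {"xyz": [3.3, 0, 0], "roll": 0},
    {"xyz": [3.5, 0, 0], "roll": 0},
    {"xyz": [3.7, 0, 0], "roll": 0},
    {"xyz": [3.9, 0, 0], "roll": 0},
    {"xyz": [4.1, 0, 0], "roll": 0},
    {"xyz": [4.1, 0, 0], "roll": 0},
    {"xyz": [4.1, 0, 0], "roll": 0},
  ],
)

```text
time_s: 3.22
position: [597.3, 306.0, 118.8]
orientation: [-0.11, 0.699, -0.11, -0.698]
contact_force: [0.3, -0.0, 0.4]
gripper_width: 0.007
```

```bash
python3 - <<'E'
from plant import get_obs, eyes
import cv2,numpy as np
from h import *
o=get_obs();print(o["position"],o["contact_force"],o["ft_torque"])
p=eyes.read_camera("scene");q=eyes.read_camera("top")
for c,n in((p,"s"),(q,"t")): print(n,proj(c,[597,306,97]))
a=p["img"][:,:,::-1];b=q["img"][:,:,::-1]
cv2.imwrite("pics/s3.png",np.hstack([cv2.resize(a[180:310,410:540],(400,400)),cv2.resize(b[130:260,90:220],(400,400))]))
E
```

```text
[597.26330917 306.04949596 118.76843312] [ 0.32724087 -0.03422452  0.44787954] [-0.02912492  0.01369805  0.06465341]
s [[474.5080956 241.3846733]]
t [[151.40861475 193.51140002]]
```

View pics/s3.png

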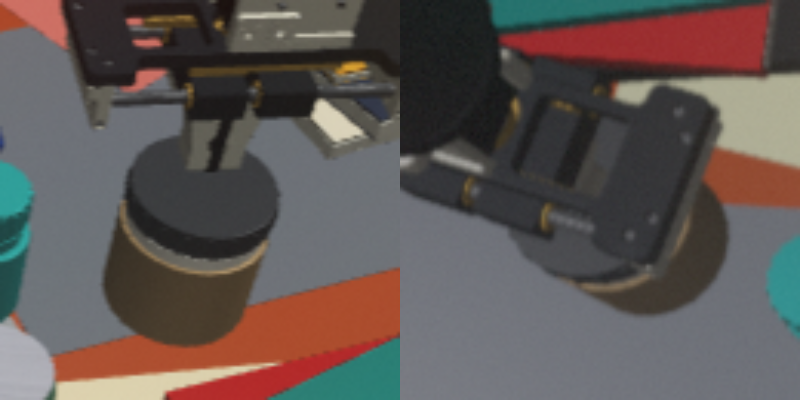

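```bash
python3 - <<'E'
from plant import get_obs, eyes
import cv2,numpy as np
from h import *
p=eyes.read_camera("scene");w=eyes.read_camera("wrist")
print(w["mount"],w["fx"])
c=np.array([597.2,306.0]);ty=np.array([-.308,-.951]);tz=np.array([-.951,.308])
a=cv2.convertScaleAbs(p["img"][:,:,::-1],alpha=2)
a=cv2.resize(a[200:290,430:520],(540,540),interpolation=cv2.INTER_CUBIC)
for z,col in((97,(0,255,0)),(118.8,(0,0,255))):
  box=np.array([[*(c+s*21*ty+t*9.5*tz),z] for s,t in((1,1),(1,-1),(-1,-1),(-1,1))])
  cv2.polylines(a,[np.int32((proj(p,box)+.5-[430,200])*6)],True,col,1)
cv2.imwrite("pics/s4.png",a); cv2.imwrite("pics/w4.png",w["img"][:,:,::-1])
E
```

```text
[[-1.22946812e-03 -2.87204258e-01  9.57868573e-01 -1.59271522e+02]
 [ 9.99998562e-01  7.65988801e-04  1.51321553e-03  2.18489965e-02]
 [-1.16831854e-03  9.57869055e-01  2.87202904e-01 -7.66540907e+01]
 [ 0.00000000e+00  0.00000000e+00  0.00000000e+00  1.00000000e+00]] 342.29447077100565
```

View pics/s4.png

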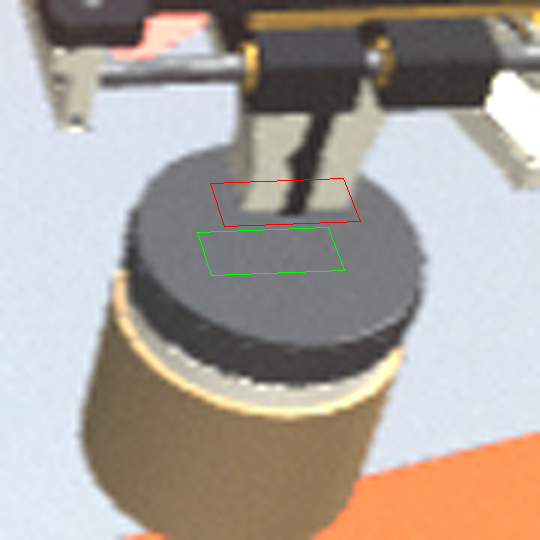

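View pics/w4.png

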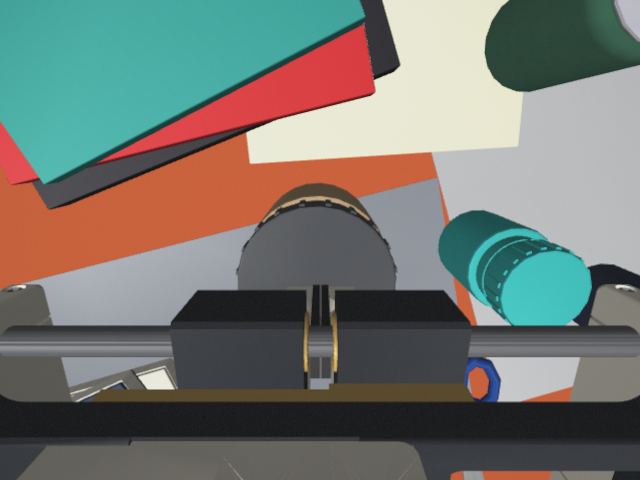

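The force reads 0.4 N, and the picture shows the fingertip above the lid, higher than nominal. I'll go down in small steps, watching the force.

move_arm(
  steps=[
    {"xyz": [0.2, 0, 0], "roll": 0},
    {"xyz": [0.4, 0, 0], "roll": 0},
    {"xyz": [0.6, 0, 0], "roll": 0},
    {"xyz": [0.8, 0, 0], "roll": 0},
    {"xyz": [0.8, 0, 0], "roll": 0},
    {"xyz": [0.8, 0, 0], "roll": 0},
  ],
)

```text
time_s: 3.92
position: [597.1, 306.0, 110.4]
orientation: [0.11, -0.698, 0.11, 0.699]
contact_force: [0.4, 0.2, 0.2]
gripper_width: 0.002
```

```bash
cat > look.py <<'E'
import sys
from plant import get_obs, eyes
import cv2,numpy as np
from h import *
o=get_obs();print(o["time_s"],o["position"],o["contact_force"],o["ft_torque"])
n,x,y=sys.argv[1],float(sys.argv[2]),float(sys.argv[3]);zt=float(sys.argv[4]);r=float(sys.argv[5]) 
out=[]
for cam in("scene","top"):
  p=eyes.read_camera(cam)
  a=cv2.convertScaleAbs(p["img"][:,:,::-1],alpha=2)
  u,v=np.int32(proj(p,[x,y,zt])[0]); u-=40;v-=40
  u=max(u,0);v=max(v,0)
  b=cv2.resize(a[v:v+80,u:u+80],(400,400),interpolation=cv2.INTER_CUBIC)
  cv2.polylines(b,[np.int32((proj(p,circ((x,y),r,zt))+.5-[u,v])*5)],True,(0,255,0),1)
  out.append(b)
cv2.imwrite(f"pics/{n}.png",np.hstack(out))
E
python3 look.py s5 597 306 90 45
```

```text
3.9167 [597.09054851 305.98586877 110.38396194] [0.43585879 0.15531312 0.2225145 ] [-0.00180496 -0.05054555  0.0062973 ]
```

View pics/s5.png

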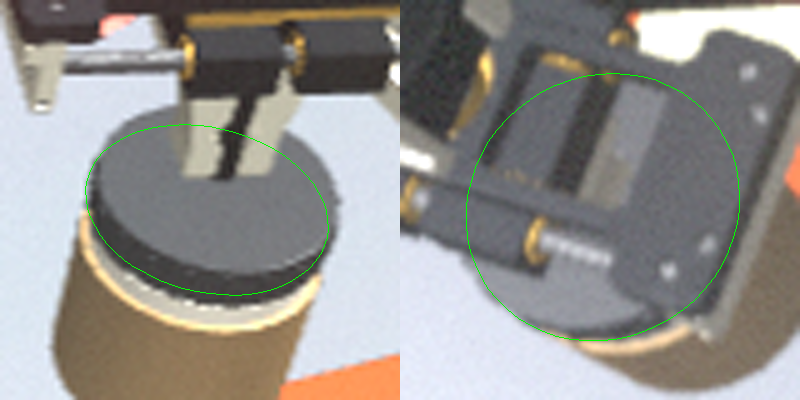

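Still no contact, and the lid is still at about 103 mm. I'll keep going down in small steps.

move_arm(
  steps=[
    {"xyz": [0.2, 0, 0], "roll": 0},
    {"xyz": [0.4, 0, 0], "roll": 0},
    {"xyz": [0.6, 0, 0], "roll": 0},
    {"xyz": [0.7, 0, 0], "roll": 0},
    {"xyz": [0.7, 0, 0], "roll": 0},
  ],
)

```text
time_s: 4.43
position: [597.0, 305.9, 103.2]
orientation: [0.11, -0.698, 0.11, 0.699]
contact_force: [0.4, 0.4, 0.1]
gripper_width: 0.007
```

```bash
python3 look.py s6 597 306 102.5 45
```

```text
4.4333 [596.96998873 305.90940317 103.20888542] [0.37749956 0.39254741 0.09387865] [-0.06407683  0.01336683  0.02685141]
```

View pics/s6.png

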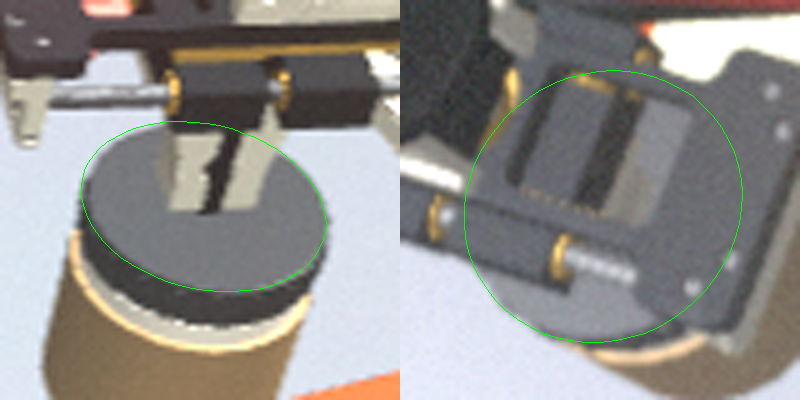

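move_arm(
  steps=[
    {"xyz": [0.2, 0, 0], "roll": 0},
    {"xyz": [0.4, 0, 0], "roll": 0},
    {"xyz": [0.6, 0, 0], "roll": 0},
    {"xyz": [0.8, 0, 0], "roll": 0},
  ],
)

```text
time_s: 4.87
position: [597.4, 306.2, 96.5]
orientation: [-0.11, 0.699, -0.11, -0.698]
contact_force: [-2.7, -0.0, 7.5]
gripper_width: 0.003
```

```bash
python3 look.py s7 597 306 102.5 45
```

```text
4.8667 [597.3682559  306.19948419  96.47023474] [-2.6854541  -0.01438715  7.51381921] [-0.27178452  0.95385909  0.03369072]
```

View pics/s7.png

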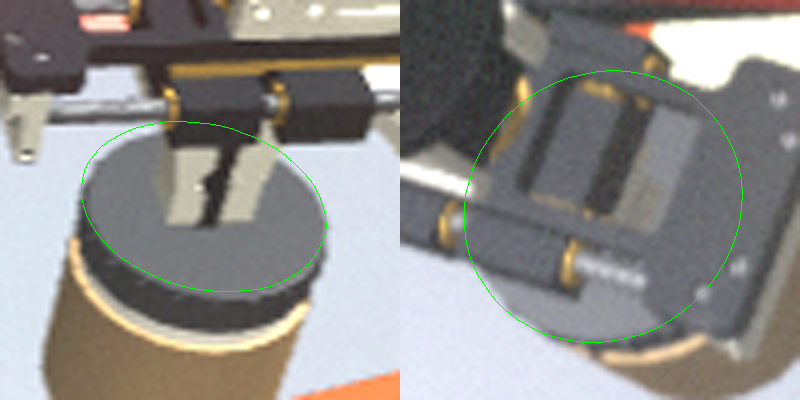

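Contact is made: 7.5 N, and the neck gap is narrowing. In effect the tip is about level with the reported TCP. I'll keep pressing until the stop.

move_arm(
  steps=[
    {"xyz": [0.15, 0, 0], "roll": 0},
    {"xyz": [0.3, 0, 0], "roll": 0},
    {"xyz": [0.45, 0, 0], "roll": 0},
    {"xyz": [0.6, 0, 0], "roll": 0},
    {"xyz": [0.7, 0, 0], "roll": 0},
  ],
)

```text
time_s: 5.38
position: [597.4, 306.2, 89.4]
orientation: [-0.11, 0.699, -0.11, -0.698]
contact_force: [-1.6, 0.1, 7.2]
gripper_width: 0.005
```

```bash
python3 look.py s8 597 306 90 45
```

```text
5.3833 [597.35073529 306.18069537  89.44351159] [-1.62291677  0.10622884  7.17240532] [-0.19644805  0.92666753  0.0215023 ]
```

View pics/s8.png

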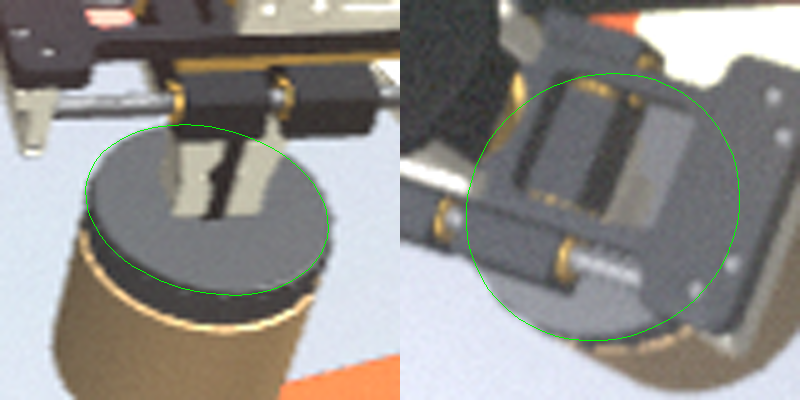

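Almost home, but the force is still at sliding level. Pressing on to the stop.

move_arm(
  steps=[
    {"xyz": [0.1, 0, 0], "roll": 0},
    {"xyz": [0.2, 0, 0], "roll": 0},
    {"xyz": [0.25, 0, 0], "roll": 0},
  ],
)

```text
time_s: 5.73
position: [597.5, 306.2, 88.3]
orientation: [-0.11, 0.699, -0.11, -0.698]
contact_force: [-6.1, -1.5, 18.7]
gripper_width: 0.007
```

The stop is reached: 18.7 N, and the arm held short of its command. I'll lift and move to the jar.

move_arm(
  steps=[
    {"xyz": [-1, 0, 0], "roll": 0},
    {"xyz": [-3.5, 0, 0], "roll": 0},
    {"xyz": [-6, 1, 0.2], "roll": 0},
    {"xyz": [-6.5, 4, 0.8], "roll": 0},
    {"xyz": [-6.5, 7.5, 1.5], "roll": 0},
    {"xyz": [-6.5, 11, 2.2], "roll": 0},
    {"xyz": [-6.5, 14.5, 2.8], "roll": 0},
    {"xyz": [-6.5, 18, 3.5], "roll": 0},
    {"xyz": [-6.5, 21, 4.1], "roll": 0},
    {"xyz": [-6, 23.5, 4.6], "roll": 0},
    {"xyz": [-5, 24.6, 4.8], "roll": 0},
    {"xyz": [-3.5, 24.6, 4.8], "roll": 0},
    {"xyz": [-3, 24.6, 4.8], "roll": 0},
    {"xyz": [-3, 24.6, 4.8], "roll": 0},
    {"xyz": [-3, 24.6, 4.8], "roll": 0},
    {"xyz": [-3, 24.6, 4.8], "roll": 0},
  ],
)

```text
time_s: 7.07
position: [476.5, 87.4, 116.7]
orientation: [-0.11, 0.699, -0.11, -0.698]
contact_force: [-0.2, 0.3, 0.5]
gripper_width: 0.003
```

```bash
python3 look.py s9 473 89 98.5 26; python3 look.py s10 597 306 90 45
```

```text
7.0667 [476.48515737  87.36113429 116.71894335] [-0.20994286  0.32786286  0.52008339] [0.01544183 0.0239694  0.00469832]
7.1667 [476.37683738  87.34040654 116.68166878] [0.90916717 0.23340423 0.52059167] [ 0.00599035 -0.00533422  0.00375624]
```

View pics/s9.png

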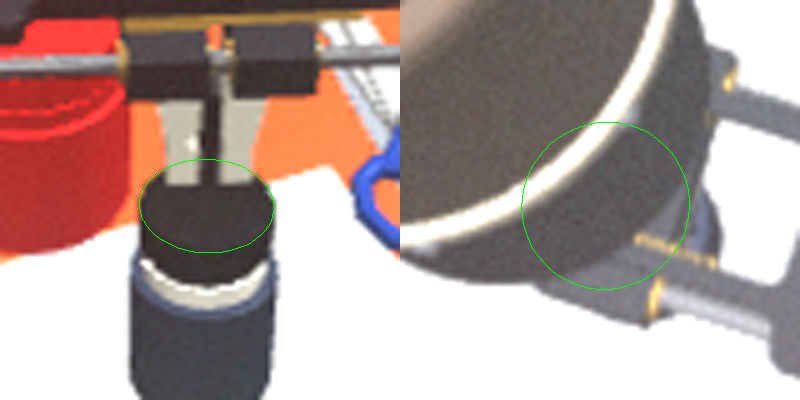

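View pics/s10.png

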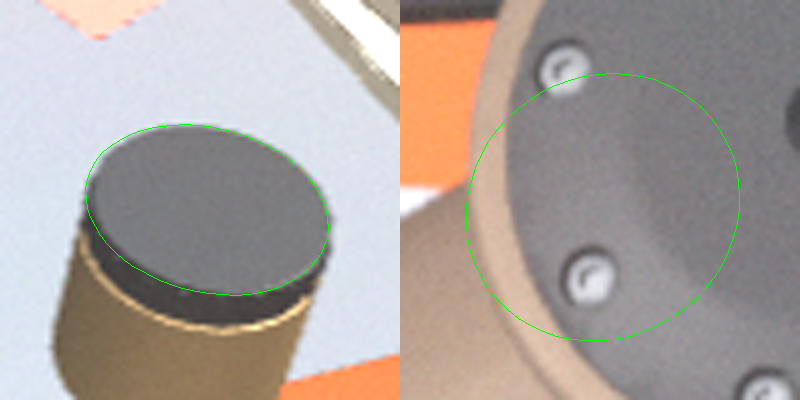

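The tub is closed and hasn't moved: the 90 mm circle fits and no neck shows. The fingertips are centred over the jar lid, so I'll descend.

move_arm(
  steps=[
    {"xyz": [0.6, 0, 0], "roll": 0},
    {"xyz": [1.2, 0, 0], "roll": 0},
    {"xyz": [1.6, 0, 0], "roll": 0},
    {"xyz": [1.8, 0, 0], "roll": 0},
    {"xyz": [2.0, 0, 0], "roll": 0},
    {"xyz": [2.2, 0, 0], "roll": 0},
  ],
)

```text
time_s: 7.77
position: [475.8, 86.6, 94.3]
orientation: [0.11, -0.698, 0.11, 0.699]
contact_force: [-2.5, -1.1, 7.0]
gripper_width: 0.006
```

```bash
python3 look.py s11 473 89 98.5 26
```

```text
7.7667 [475.80696438  86.58684121  94.29065602] [-2.46457449 -1.06652618  7.04964871] [-0.23022748  1.02179386  0.01776088]
```

View pics/s11.png

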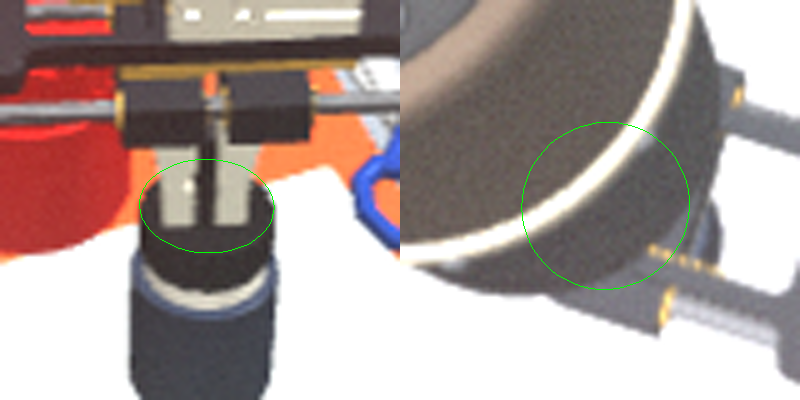

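Contact is centred at 7 N and the jar is still upright. I'll press to the expected home height, TCP about 84.5.

move_arm(
  steps=[
    {"xyz": [0.15, 0, 0], "roll": 0},
    {"xyz": [0.3, 0, 0], "roll": 0},
    {"xyz": [0.45, 0, 0], "roll": 0},
    {"xyz": [0.6, 0, 0], "roll": 0},
    {"xyz": [0.75, 0, 0], "roll": 0},
    {"xyz": [0.9, 0, 0], "roll": 0},
  ],
)

```text
time_s: 8.37
position: [476.0, 86.7, 85.5]
orientation: [-0.11, 0.699, -0.11, -0.698]
contact_force: [-1.7, -0.8, 7.4]
gripper_width: 0.003
```

move_arm(
  steps=[
    {"xyz": [0.1, 0, 0], "roll": 0},
    {"xyz": [0.2, 0, 0], "roll": 0},
    {"xyz": [0.25, 0, 0], "roll": 0},
  ],
)

```text
time_s: 8.62
position: [476.5, 86.7, 84.3]
orientation: [-0.11, 0.699, -0.11, -0.698]
contact_force: [-7.2, -1.4, 25.6]
gripper_width: 0.004
```

```bash
python3 look.py s12 473 89 86 26
```

```text
8.6167 [476.52585099  86.70544236  84.25091761] [-7.20606064 -1.43634714 25.63127725] [-0.50993822  2.9312417  -0.00862172]
```

View pics/s12.png

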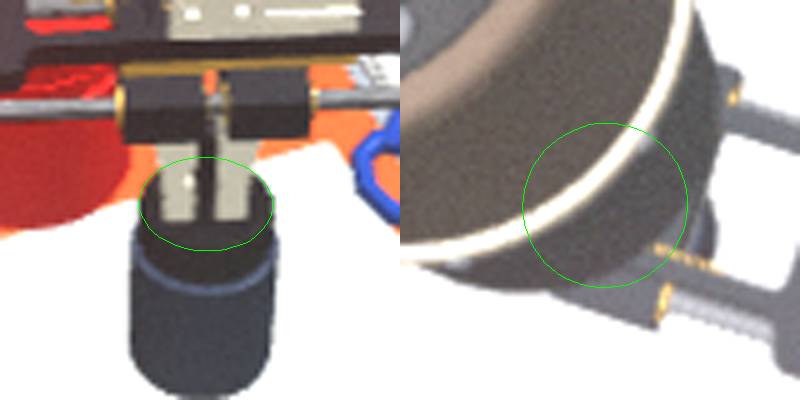

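The jar lid is home: the stop was felt at 25.6 N and no neck shows. Now I'll retreat straight up.

move_arm(
  steps=[
    {"xyz": [-0.5, 0, 0], "roll": 0},
    {"xyz": [-1.5, 0, 0], "roll": 0},
    {"xyz": [-4, 0, 0], "roll": 0},
    {"xyz": [-7, 0, 0], "roll": 0},
    {"xyz": [-10, 0, 0], "roll": 0},
    {"xyz": [-13, 0, 0], "roll": 0},
    {"xyz": [-15, 0, 0], "roll": 0},
    {"xyz": [-15, 0, 0], "roll": 0},
    {"xyz": [-15, 0, 0], "roll": 0},
    {"xyz": [-15, 0, 0], "roll": 0},
  ],
)

```text
time_s: 9.55
position: [475.4, 86.7, 232.0]
orientation: [0.11, -0.698, 0.11, 0.699]
contact_force: [-0.2, 0.6, -0.2]
gripper_width: 0.003
```

```bash
python3 look.py s13 473 89 86 26; python3 - <<'E'
from plant import eyes
import cv2
cv2.imwrite("pics/s14.png",eyes.read_camera("scene")["img"][:,:,::-1])
E
```

```text
9.55 [475.375892    86.70005253 231.95494423] [-0.19690682  0.61664455 -0.18911869] [-0.05271605  0.05215424 -0.05646277]
```

View pics/s13.png

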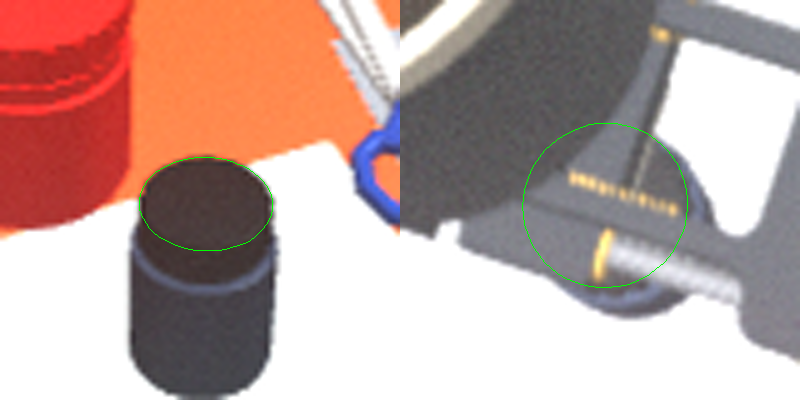

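View pics/s14.png

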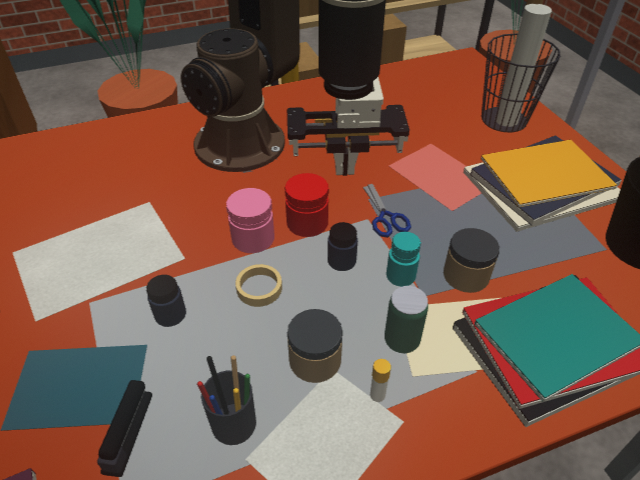

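Both lids are home: the jar is at (342,245) and the tub at (472,258). Both stand upright where they were, and the gripper is clear. Handing in.

```bash
python3 -c "
from plant import workorder
print(workorder.hand_in())"
```

```text
the job is handed in; nothing more can be done
None
```

Both proud lids are pressed home: the brown tub near (597, 306) mm and the dark ink jar near (473, 89) mm. I used the closed fingertips and handed the job in at about 9.7 s of the 38 s allowed.

- **Tub:** the lid slid at about 7 N and reached its stop at 18.7 N. Afterwards no white neck showed, and the 90 mm home-height circle fitted the lid at its starting position.
- **Jar:** the lid slid at about 7 N and reached its stop at 25.6 N. Afterwards no white neck showed, and the 86 mm home-height circle fitted the lid at its starting position.
- **At hand-in:** both containers stood upright, and the gripper was clear above the table with about zero contact force.

**Disagreement:** the closed fingertips did not stand 22 mm ahead of the TCP as stated. They made contact with the lids at about TCP height or slightly behind it, so I found the lid tops by force and camera. I aimed about 3 mm off the measured jar centre to correct a small sideways offset seen at the tub. The top camera was mostly blocked by the arm, so the last position checks rest mainly on the scene camera.

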